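# Weigh the cutter tins by hand and click each into its storage block

## Robot

A 6-joint arm with a two-finger parallel gripper is mounted at the origin on the work surface. World frame = base frame: x ahead of the robot, y to its left, z up, the work surface at z = 0. Lengths are in m, angles in rad, forces in N, time in s.
With the tool pointing down it reaches from about 0.375 to 0.975 m from the base axis. Payload 3.8 kg.
Tool frame: the origin (TCP) lies midway between the tips of the shut fingers; the grasp point (between the pads) lies 19 mm behind it; z points along the fingers, y is the line along which they close (so a half turn about z gives the same grasp; the last joint's range is limited). The gripper opens to 88 mm and grips with 3 to 60 N. Pads are 18 mm wide; open, the fingers measure 123 mm over their backs; the gripper's body (75 mm by 187 mm) begins 45 mm behind the grasp point.
Start: joints at [-1.208, 0.264, 1.604, -0, 1.274, -0.037], TCP at [0.263, -0.622, 0.239] pointing down, gripper open.
Joint ranges: [-2.63, 2.63], [-0.94, 2.18], [0.31, 2.57], [-1.31, 4.45], [0, 2.66], [-2.55, 2.55]. Speed limits (rad/s): [2.57, 2.57, 3.14, 3.14, 3.14, 3.14].

## Interface

Orientations are given as a rotation vector (axis times angle).
In Python, from workcell import manip gives the robot as it stands.
- The arm moves only by the shell command python3 -m handwheel 'ROWS' [FORCE]. ROWS is JSON, a list of rows, each an object with "offset": the shift along the world's x, y, z in cm, a list of three; "dr": the turn, a rotation vector about the world's x, y, z in degrees, a list of three; "fingers": the finger opening in cm, from 0 to 8.81. In form: [{"offset": [dx, dy, dz], "dr": [ax, ay, az], "fingers": fingers}, ...]. A call has 1 to 20 rows; each row shifts and turns the commanded pose from where the row before left it; what a row does not reach is not made up. A row lasts 1/12 s, in which the tool goes at most 41.7 mm and 7.16 degrees, less where a joint would pass 70% of its speed; a pose out of reach is approached as far as the arm can. A call with a gripper value outside its range is refused whole. The fingers move at their own pace and stop on an object; FORCE is the grip in N (left out, the last holds). Time passes only in rows, so rows that do not move let the fingers close. It gives the time, the measured TCP pose, the force, the opening and the grip force at its end, in the units of the state.
- manip.read_state(): the state, without advancing time (a new reading comes with each control period).
- manip.grab_frame(name): name is "side" or "top" or "wrist"; returns (picture, depth): 384x512x3 uint8, red, green, blue; 384x512 float32, m along the optical axis (not along the pixel's ray), 0 where there is no reading.
- manip.get_calibration(name): a dict with "fx", "fy", "cx", "cy" (pixels), "R" (3x3) and "t" (3): a world point X has camera coordinates R X + t; the wrist camera has in their place "mount" (4x4, takes a point from camera to tool coordinates, whose origin is the TCP and whose axes are the flange's). Camera axes: x right, y down, z forward; pixel columns grow to the right and rows downward; lengths in m; the calibration is good to about 2 mm. The wrist camera is an equidistant fisheye: a pixel r from the principal point sees the ray r / f radians off the axis. A picture is of the moment at which its call begins: read the wrist's pose just before it. get_calibration takes no time and is no camera call.
- manip.job_done(): hands the job in; it is judged then, once.
The state is a dict: "time": time; "qpos": joint angles; "joint_velocities": joint speeds; "tau": joint torques, N m; "ee_pos": TCP position; "tcp_rot": TCP orientation; "contact_force": force on the tool from outside, world axes, zero at the start; "torque": the same for the moment, N m; "width": finger opening in m; "grasp_force": force on a finger pad.
Only numpy, scipy, OpenCV 4.12 (cv2) and the standard library are available. Lean on these libraries where they do the work, as an engineer would, in place of code of your own. Each camera call takes 0.05 s, during which the arm holds its last target. There are 200 camera calls.

## Task

The three cutter tins look alike: one holds a full set, one a part set and one is empty. Lift them to feel which is which, and press each one straight down into its wooden block until it clicks fully home under the sprung catch: the full (heaviest) tin in the block with three studs, the part-full one in the block with two, the empty (lightest) in the block with one. Press gently, never bearing on a block with more than 30 N, and leave the jar, bowl and palette knife where they are.

Things in the scene. Friction and masses are not known exactly. Their poses are not given: they have to be found in the camera images.
- tin_a_mid (a point): Centre (50 mm above the underside) of one of three look-alike closed metal tins, upright and loose on the table, 100 mm tall, z up its axis. Foot 52 mm wide at the underside, tapering out to 62 mm at 18 mm up; straight 62 mm base up to a square shoulder at 30 mm; above it a plain 48 mm wide neck (thin lid 49 mm, the top 7 mm), by which it is gripped.
- tin_a: The same tin; origin at the centre of its underside, z up. Which tin is which changes every time. All in, the full one weighs about 0.45 kg (0.41 to 0.49), the part-full about 0.24 kg (0.22 to 0.26), the empty about 0.10 kg. Contents hidden, loose inside with a little play.
- tin_b_mid (a point): Centre (50 mm above the underside) of one of three look-alike closed metal tins, upright and loose on the table, 100 mm tall, z up its axis. Foot 52 mm wide at the underside, tapering out to 62 mm at 18 mm up; straight 62 mm base up to a square shoulder at 30 mm; above it a plain 48 mm wide neck (thin lid 49 mm, the top 7 mm), by which it is gripped.
- tin_b: The same tin; origin at the centre of its underside, z up. Which tin is which changes every time. All in, the full one weighs about 0.45 kg (0.41 to 0.49), the part-full about 0.24 kg (0.22 to 0.26), the empty about 0.10 kg. Contents hidden, loose inside with a little play.
- tin_c_mid (a point): Centre (50 mm above the underside) of one of three look-alike closed metal tins, upright and loose on the table, 100 mm tall, z up its axis. Foot 52 mm wide at the underside, tapering out to 62 mm at 18 mm up; straight 62 mm base up to a square shoulder at 30 mm; above it a plain 48 mm wide neck (thin lid 49 mm, the top 7 mm), by which it is gripped.
- tin_c: The same tin; origin at the centre of its underside, z up. Which tin is which changes every time. All in, the full one weighs about 0.45 kg (0.41 to 0.49), the part-full about 0.24 kg (0.22 to 0.26), the empty about 0.10 kg. Contents hidden, loose inside with a little play.
- pocket_three (a point): Centre of the pocket floor, 6 mm above the table, in the wooden block with three studs in a row (full, heaviest tin). Round bore 65 mm wide, 42 mm deep, 3 mm chamfer at the mouth; z up the bore, x towards the studs. A sprung catch nose (8 mm round, centre 35 mm above the floor) sticks out 5 mm into the bore from its stud side. A seated tin's centre is 50 mm above this point.
- block_three: Fixed wooden block, 48 mm high, three dark studs (14 mm wide, 7 mm high, 26 mm apart) on top 66 mm along +x from the bore axis. Origin on the bore axis at the table; reaches 46 mm to -x, 80 mm to +x, 46 mm to each side in y. The bore floor is rigid: once the tin is down the force climbs steeply.
- catch_three (a joint): Sprung catch of that block, m: 0 at rest (sticking out; 6.4 N there, +0.8 N per mm), at most 0.007. A tin lowered upright meets it with its underside about 30 mm above the floor. Passing it takes about 4 to 8 N down, tin's weight included: the lighter tins stall on it, the full one may sink past. It then springs to 0 over the shoulder, drawing the tin down the last few mm.
- pocket_two (a point): Centre of the pocket floor, 6 mm above the table, in the wooden block with two studs (part-full, middle tin). Round bore 65 mm wide, 42 mm deep, 3 mm chamfer at the mouth; z up the bore, x towards the studs. A sprung catch nose (8 mm round, centre 35 mm above the floor) sticks out 5 mm into the bore from its stud side. A seated tin's centre is 50 mm above this point.
- block_two: Fixed wooden block, 48 mm high, two dark studs (14 mm wide, 7 mm high, 26 mm apart) on top 66 mm along +x from the bore axis. Origin on the bore axis at the table; reaches 46 mm to -x, 80 mm to +x, 46 mm to each side in y. The bore floor is rigid: once the tin is down the force climbs steeply.
- catch_two (a joint): Sprung catch of that block, m: 0 at rest (sticking out; 6.4 N there, +0.8 N per mm), at most 0.007. A tin lowered upright meets it with its underside about 30 mm above the floor. Passing it takes about 4 to 8 N down, tin's weight included: the lighter tins stall on it, the full one may sink past. It then springs to 0 over the shoulder, drawing the tin down the last few mm.
- pocket_one (a point): Centre of the pocket floor, 6 mm above the table, in the wooden block with one stud (empty, lightest tin). Round bore 65 mm wide, 42 mm deep, 3 mm chamfer at the mouth; z up the bore, x towards the studs. A sprung catch nose (8 mm round, centre 35 mm above the floor) sticks out 5 mm into the bore from its stud side. A seated tin's centre is 50 mm above this point.
- block_one: Fixed wooden block, 48 mm high, one dark stud (14 mm wide, 7 mm high, 26 mm apart) on top 66 mm along +x from the bore axis. Origin on the bore axis at the table; reaches 46 mm to -x, 80 mm to +x, 46 mm to each side in y. The bore floor is rigid: once the tin is down the force climbs steeply.
- catch_one (a joint): Sprung catch of that block, m: 0 at rest (sticking out; 6.4 N there, +0.8 N per mm), at most 0.007. A tin lowered upright meets it with its underside about 30 mm above the floor. Passing it takes about 4 to 8 N down, tin's weight included: the lighter tins stall on it, the full one may sink past. It then springs to 0 over the shoulder, drawing the tin down the last few mm.
- jar: Bystander: small amber jar with a lid, 60 mm wide, 75 mm tall; origin at the centre of its underside.
- bowl: Bystander: white bowl, 110 mm wide, 50 mm tall; origin at the centre of its underside.
- palette_knife: Bystander: flat spatula lying on the table, 200 mm long, along its x axis.

How it is judged:
By the outcome, as a careful person would: the job done as asked, in the order asked, and still so for the second after the job is handed in, with the robot touching nothing.
It also fails if it takes over 72 s, if anything falls off the work surface, if the arm or the gripper's body presses on something with over 40 N, if the wrist force passes 120 N, or if a joint passes its speed limit or range.

## Working session

There is one attempt and no reset: what is moved stays moved. The work goes in short steps, Python scripts to look and compute and a shell command to move; the robot and the scene stay as the last step left them, time stands still between calls to the robot, and variables do not carry over. Pictures are saved under pics/ and viewed, at most 10 in all, crops included, and the job is handed in when it is done.

```bash
mkdir -p pics
python3 - <<'E'
from workcell import manip
import cv2,numpy as np
s=manip.read_state();print({k:np.round(v,3).tolist() for k,v in s.items()})
for n in("top","side"):
    p,d=manip.grab_frame(n);cv2.imwrite(f"pics/{n}0.png",p[:,:,::-1]);np.save(f"{n}_d.npy",d)
    c=manip.get_calibration(n);print(n,{k:np.round(v,4).tolist() for k,v in c.items()})
print(manip.get_calibration("wrist"))
E
```

```text
{'time': 0.0, 'qpos': [-1.208, 0.265, 1.605, -0.0, 1.274, -0.037], 'joint_velocities': [-0.001, -0.001, -0.001, 0.001, -0.001, -0.0], 'tau': [0.0, -50.211, -35.688, 0.073, 0.029, -0.0], 'ee_pos': [0.262, -0.621, 0.237], 'tcp_rot': [-3.077, -0.623, 0.001], 'contact_force': [0.532, -0.563, -0.354], 'torque': [-0.008, 0.062, -0.028], 'grasp_force': 0.0, 'width': 0.088}
top {'fx': 415.6342, 'fy': 415.6342, 'cx': 253.0818, 'cy': 192.4867, 'R': [[0.0139, -0.9997, 0.0217], [-0.9921, -0.0165, -0.1245], [0.1248, -0.0198, -0.992]], 't': [-0.0392, 0.5139, 1.1089]}
side {'fx': 388.9851, 'fy': 388.9851, 'cx': 251.2777, 'cy': 185.8067, 'R': [[-0.9633, -0.268, 0.0153], [-0.2128, 0.7277, -0.6521], [0.1637, -0.6314, -0.758]], 't': [0.5102, 0.1434, 1.1139]}
{'fx': 297.3186396354542, 'fy': 297.3186396354542, 'cx': 255.5991129197952, 'cy': 189.09205544745475, 'mount': array([[-1.40242971e-03, -9.64055223e-01, -2.65698250e-01,
         6.78839310e-02],
       [ 9.99998804e-01, -1.52529748e-03,  2.56091153e-04,
         1.03639788e-03],
       [-6.52154884e-04, -2.65697573e-01,  9.64056209e-01,
        -1.45324598e-01],
       [ 0.00000000e+00,  0.00000000e+00,  0.00000000e+00,
         1.00000000e+00]])}
```

View pics/top0.png

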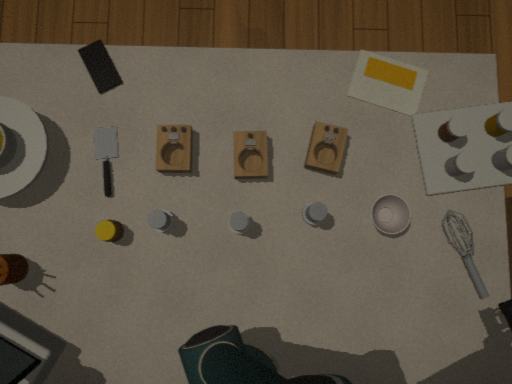

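View pics/side0.png

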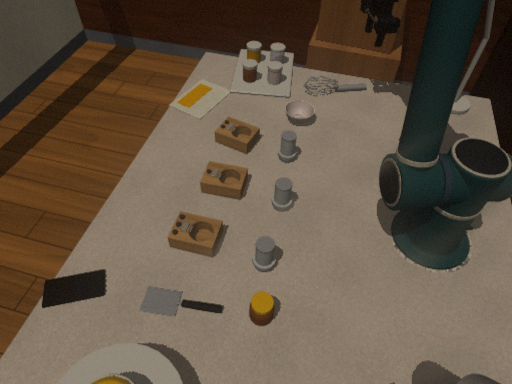

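The top view shows the tins near (159,219), (239,222) and (316,212), and the blocks at (174,148), (250,155) and (326,147), with studs facing away from the robot. The jar is at (108,231) and the bowl at (390,214). Next I measure with depth and zoom in on the studs.

```bash
cat > h.py <<'E'
import numpy as np,cv2
from workcell import manip
def world(n,d):
    c=manip.get_calibration(n);v,u=np.indices(d.shape)
    P=np.stack([(u-c["cx"])/c["fx"]*d,(v-c["cy"])/c["fy"]*d,d],-1)
    return (P-c["t"])@c["R"]
E
python3 - <<'E'
from h import *
d=np.load("top_d.npy");W=world("top",d)
def comps(lo,hi,box,name):
    u0,u1,v0,v1=box
    m=((W[...,2]>lo)&(W[...,2]<hi)&(d>0)).astype(np.uint8);k=np.zeros_like(m);k[v0:v1,u0:u1]=m[v0:v1,u0:u1]
    n,l,st,c=cv2.connectedComponentsWithStats(k)
    for i in range(1,n):
        if st[i,4]>60:
            p=W[l==i];r=cv2.minAreaRect((p[:,:2]*1000).astype(np.float32))
            print(name,np.round(c[i]),st[i,4],"mean",p.mean(0).round(4),"rect",np.round(r[0],1),np.round(r[1],1),round(r[2],1))
comps(.09,.115,(90,430,100,260),"lid")
comps(.035,.065,(140,360,110,190),"block")
m=W[290:310,150:170,2];print("table z",np.median(m))
im=cv2.imread("pics/top0.png")[115:240,140:360];a=cv2.resize(im,None,fx=3.6,fy=3.6,interpolation=cv2.INTER_CUBIC);cv2.imwrite("pics/crop1.png",cv2.convertScaleAbs(a,alpha=1.6))
E
```

```text
lid [318. 211.] 285 mean [ 0.4604 -0.1978  0.1006] rect [ 460.6 -197.8] [47.1 47. ] 46.5
lid [157. 219.] 295 mean [0.434  0.2136 0.1003] rect [434.1 213.5] [46.6 46.4] 89.9
lid [239. 221.] 280 mean [0.4326 0.0051 0.1007] rect [431.9   5. ] [46.1 46.1] 0.9
block [327. 145.] 1153 mean [ 0.6488 -0.2344  0.0487] rect [ 644.7 -234. ] [ 92.9 127.9] 76.8
block [174. 145.] 1189 mean [0.6386 0.1882 0.0483] rect [634.2 188.7] [125.7  93.2] 0.2
block [250. 151.] 1137 mean [ 0.6262 -0.0219  0.0485] rect [620.8 -22.6] [126.4  90.9] 1.0
table z 0.0002527734308184226
```

View pics/crop1.png

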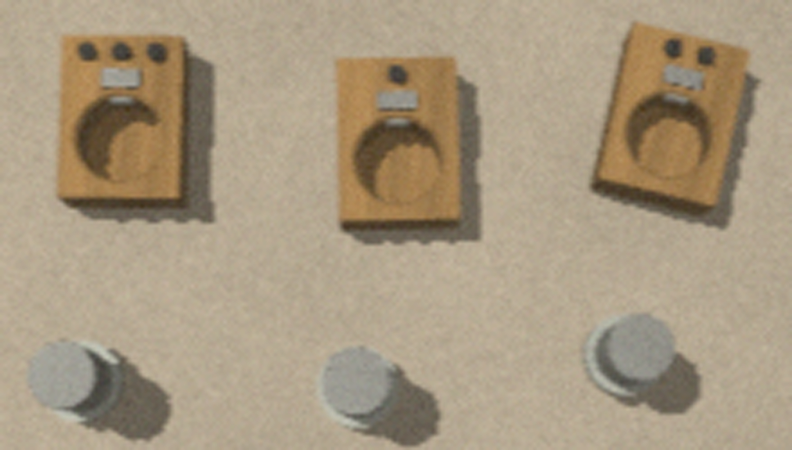

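Stud counts from the crop: left block (y≈0.19) has three, the middle one (y≈-0.02) has one, and the right one (y≈-0.23, yaw -13°) has two. Lid heights of 0.100 and block tops of 0.048 match the given sizes. I move over the right-hand tin first.

```bash
python3 -m handwheel '[{"offset":[1.42,3.03,0],"dr":[0,0,-5.7],"fingers":8.8},{"offset":[1.42,3.03,0],"dr":[0,0,-5.7],"fingers":8.8},{"offset":[1.42,3.03,0],"dr":[0,0,-5.7],"fingers":8.8},{"offset":[1.42,3.03,0],"dr":[0,0,-5.8],"fingers":8.8},{"offset":[1.42,3.03,0],"dr":[0,0,0],"fingers":8.8},{"offset":[1.42,3.03,0],"dr":[0,0,0],"fingers":8.8},{"offset":[1.42,3.03,0],"dr":[0,0,0],"fingers":8.8},{"offset":[1.42,3.03,0],"dr":[0,0,0],"fingers":8.8},{"offset":[1.42,3.03,0],"dr":[0,0,0],"fingers":8.8},{"offset":[1.42,3.03,0],"dr":[0,0,0],"fingers":8.8},{"offset":[1.42,3.03,0],"dr":[0,0,0],"fingers":8.8},{"offset":[1.42,3.03,0],"dr":[0,0,0],"fingers":8.8},{"offset":[1.42,3.03,0],"dr":[0,0,0],"fingers":8.8},{"offset":[1.42,3.03,0],"dr":[0,0,0],"fingers":8.8},{"offset":[0,0,0],"dr":[0,0,0],"fingers":8.8},{"offset":[0,0,0],"dr":[0,0,0],"fingers":8.8}]' 35
python3 - <<'E'
from h import *
s=manip.read_state();print({k:np.round(v,4).tolist() for k,v in s.items()})
E
```

```text
time: 1.43
ee_pos: [0.4617, -0.196, 0.2383]
tcp_rot: [-3.141, -0.006, 0.001]
contact_force: [-0.7, -0.9, -0.4]
width: 0.088
grasp_force: 0.0
{'time': 1.4333, 'qpos': [-0.451, -0.0668, 1.9662, -0.0002, 1.2429, 1.1161], 'joint_velocities': [-0.0461, 0.0022, -0.0029, -0.0126, -0.0012, -0.0088], 'tau': [1.1646, -31.8924, -35.4364, 0.2496, -0.0478, 0.0993], 'ee_pos': [0.4617, -0.196, 0.2383], 'tcp_rot': [-3.1415, -0.006, 0.0012], 'contact_force': [-0.682, -0.8731, -0.4386], 'torque': [0.0428, -0.0234, 0.0226], 'grasp_force': 0.0, 'width': 0.088}
```

```bash
cat >> h.py <<'E'
from scipy.spatial.transform import Rotation as Ro
def wristW(tag=None):
    s=manip.read_state();p,d=manip.grab_frame("wrist");c=manip.get_calibration("wrist")
    if tag: cv2.imwrite(f"pics/{tag}.png",p[:,:,::-1])
    v,u=np.indices(d.shape);x=(u-c["cx"])/c["fx"];y=(v-c["cy"])/c["fy"];r=np.hypot(x,y)+1e-9
    k=np.tan(np.minimum(r,1.45))/r
    P=np.stack([x*k*d,y*k*d,d],-1)@c["mount"][:3,:3].T+c["mount"][:3,3]
    W=P@Ro.from_rotvec(s["tcp_rot"]).as_matrix().T+s["ee_pos"];W[d<=0]=np.nan
    return p,W
def comps(W,lo,hi,x0,x1,y0,y1,mn=60,name=""):
    m=((W[...,2]>lo)&(W[...,2]<hi)&(W[...,0]>x0)&(W[...,0]<x1)&(W[...,1]>y0)&(W[...,1]<y1)).astype(np.uint8)
    n,l,st,c=cv2.connectedComponentsWithStats(m)
    for i in range(1,n):
        if st[i,4]>mn:
            p=W[l==i];q=(p[:,:2]*1000).astype(np.float32);r=cv2.minAreaRect(q)
            print(name,np.round(c[i]),st[i,4],"z",np.median(p[:,2]).round(4),"rect",np.round(r[0],1),np.round(r[1],1),round(r[2],1),"circ",cv2.minEnclosingCircle(q))
E
python3 - <<'E'
from h import *
p,W=wristW("w1");print(manip.read_state()["ee_pos"])
comps(W,.085,.115,.38,.54,-.28,-.1,name="lid")
comps(W,.04,.054,.5,.75,-.33,-.12,name="block")
E
```

```text
[ 0.4613956  -0.1970906   0.23835573]
lid [255. 179.] 1882 z 0.0993 rect [ 460.9 -196.5] [47.6 48.4] 88.9 circ ((460.60382080078125, -196.4866485595703), 24.51740264892578)
block [285.  35.] 3189 z 0.0472 rect [ 628.1 -228.6] [92.5 94. ] 77.2 circ ((628.52099609375, -228.75448608398438), 65.10184478759766)
```

View pics/w1.png

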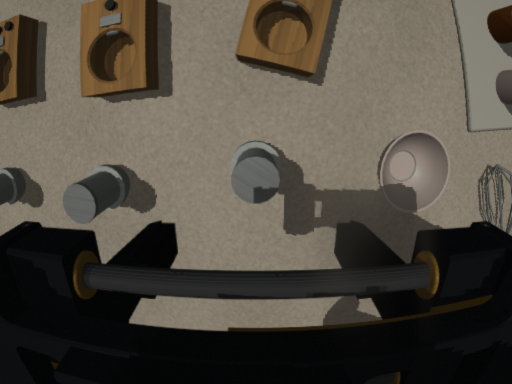

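The wrist view shows the tin lid at (255,179), between the fingers. Its position is within 1.5 mm of the top-camera estimate. I descend, grip and lift.

```bash
python3 -m handwheel '[{"offset":[-0.05,0.05,-3.7],"dr":[0,0,0],"fingers":8.8},{"offset":[0,0,-3.7],"dr":[0,0,0],"fingers":8.8},{"offset":[0,0,-3.7],"dr":[0,0,0],"fingers":8.8},{"offset":[0,0,-3.7],"dr":[0,0,0],"fingers":8.8},{"offset":[0,0,-3.7],"dr":[0,0,0],"fingers":8.8},{"offset":[0,0,0],"dr":[0,0,0],"fingers":8.8},{"offset":[0,0,0],"dr":[0,0,0],"fingers":8.8}]' 35; python3 -m handwheel '[{"offset":[0,0,0],"dr":[0,0,0],"fingers":4},{"offset":[0,0,0],"dr":[0,0,0],"fingers":4},{"offset":[0,0,0],"dr":[0,0,0],"fingers":4},{"offset":[0,0,0],"dr":[0,0,0],"fingers":4},{"offset":[0,0,0],"dr":[0,0,0],"fingers":4},{"offset":[0,0,0],"dr":[0,0,0],"fingers":4}]' 35
```

```text
time: 2.07
ee_pos: [0.4583, -0.1972, 0.0517]
tcp_rot: [-3.139, 0.003, 0.009]
contact_force: [-0.1, -0.4, 2.0]
width: 0.0881
grasp_force: 0.0
time: 2.57
ee_pos: [0.4617, -0.197, 0.0548]
tcp_rot: [3.141, -0.0, 0.003]
contact_force: [0.5, 4.1, 3.1]
width: 0.0502
grasp_force: 2.0
```

```bash
python3 -m handwheel '[{"offset":[0,0,0],"dr":[0,0,0],"fingers":4},{"offset":[0,0,0],"dr":[0,0,0],"fingers":4},{"offset":[0,0,0],"dr":[0,0,0],"fingers":4}]' 35;  python3 -m handwheel '[{"offset":[0,0,2],"dr":[0,0,0],"fingers":4},{"offset":[0,0,3],"dr":[0,0,0],"fingers":4},{"offset":[0,0,3],"dr":[0,0,0],"fingers":4},{"offset":[0,0,2],"dr":[0,0,0],"fingers":4},{"offset":[0,0,0],"dr":[0,0,0],"fingers":4},{"offset":[0,0,0],"dr":[0,0,0],"fingers":4},{"offset":[0,0,0],"dr":[0,0,0],"fingers":4},{"offset":[0,0,0],"dr":[0,0,0],"fingers":4},{"offset":[0,0,0],"dr":[0,0,0],"fingers":4},{"offset":[0,0,0],"dr":[0,0,0],"fingers":4},{"offset":[0,0,0],"dr":[0,0,0],"fingers":4}]'; for i in 1 2 3 4; do python3 -m handwheel '[{"offset":[0,0,0],"dr":[0,0,0],"fingers":4}]' | grep contact;done
```

```text
time: 2.82
ee_pos: [0.4617, -0.1967, 0.0546]
tcp_rot: [-3.141, -0.0, -0.002]
contact_force: [-0.6, 3.3, 6.8]
width: 0.0477
grasp_force: 34.9
time: 3.73
ee_pos: [0.4604, -0.1968, 0.1525]
tcp_rot: [-3.141, -0.0, 0.003]
contact_force: [-0.4, -1.1, -4.7]
width: 0.0475
grasp_force: 34.9
contact_force: [-0.2, 0.3, -5.1]
contact_force: [-0.0, 0.6, -3.7]
contact_force: [-0.3, -0.8, -4.3]
contact_force: [-0.4, -0.1, -4.8]
```

The weight is about 4.3 N, so this is the full tin. I carry it to the three-stud block (left) and check the bore with the wrist camera.

```bash
python3 -m handwheel '[{"offset":[0.5,0,3],"dr":[0,0,0],"fingers":4},{"offset":[0.5,1.5,2],"dr":[0,0,0],"fingers":4},{"offset":[0.5,3,0],"dr":[0,0,0],"fingers":4},{"offset":[0.5,3.4,0],"dr":[0,0,0],"fingers":4},{"offset":[0,3.4,0],"dr":[0,0,0],"fingers":4},{"offset":[0,3.4,0],"dr":[0,0,0],"fingers":4},{"offset":[0,3.4,0],"dr":[0,0,0],"fingers":4},{"offset":[0,3.4,0],"dr":[0,0,0],"fingers":4},{"offset":[0,3.4,0],"dr":[0,0,0],"fingers":4},{"offset":[0,3.4,0],"dr":[0,0,0],"fingers":4},{"offset":[0,3.4,0],"dr":[0,0,0],"fingers":4},{"offset":[0,3.4,0],"dr":[0,0,0],"fingers":4},{"offset":[0,2,0],"dr":[0,0,0],"fingers":4},{"offset":[0,1,0],"dr":[0,0,0],"fingers":4},{"offset":[0,0,0],"dr":[0,0,0],"fingers":4},{"offset":[0,0,0],"dr":[0,0,0],"fingers":4},{"offset":[0,0,0],"dr":[0,0,0],"fingers":4},{"offset":[0,0,0],"dr":[0,0,0],"fingers":4}]'
python3 - <<'E'
from h import *
p,W=wristW("w2");s=manip.read_state();print(s["ee_pos"],s["contact_force"])
comps(W,.042,.053,.5,.75,.1,.28,name="block")
comps(W,.0,.03,.56,.67,.15,.23,name="bore")
E
```

```text
time: 5.57
ee_pos: [0.4811, 0.1825, 0.2036]
tcp_rot: [3.141, -0.002, -0.0]
contact_force: [0.4, -0.3, -5.5]
width: 0.0476
grasp_force: 34.9
[0.48114518 0.18258322 0.20365869] [-0.88840883 -0.1016899  -3.26585931]
block [246.  43.] 5103 z 0.0473 rect [619.9 190.4] [96.6 92.3] 0.5 circ ((619.9902954101562, 190.70114135742188), 65.63097381591797)
bore [247.  46.] 2641 z 0.0056 rect [620.5 191.3] [60.4 64.5] 23.0 circ ((618.51171875, 190.35499572753906), 32.9854621887207)
bore [244.  90.] 146 z 0.0163 rect [570.1 190.1] [ 4.6 79.4] 0.3 circ ((572.06884765625, 190.13058471679688), 39.68895721435547)
```

View pics/w2.png

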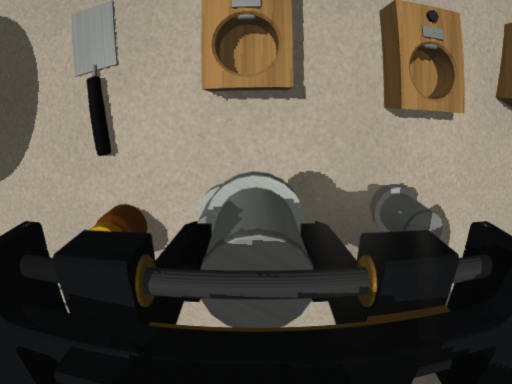

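The three-stud bore is at (247,46) px, roughly (0.6177, 0.1902) m. The near edge of the block gives the same answer. I move above it and lower partway.

```bash
python3 -m handwheel '[{"offset":[3,0.76,0],"dr":[0,0,0],"fingers":4},{"offset":[4,0,0],"dr":[0,0,0],"fingers":4},{"offset":[4,0,0],"dr":[0,0,0],"fingers":4},{"offset":[2.74,0,0],"dr":[0,0,0],"fingers":4},{"offset":[0,0,-3],"dr":[0,0,0],"fingers":4},{"offset":[0,0,-3],"dr":[0,0,0],"fingers":4},{"offset":[0,0,-2],"dr":[0,0,0],"fingers":4},{"offset":[0,0,-1],"dr":[0,0,0],"fingers":4},{"offset":[0,0,0],"dr":[0,0,0],"fingers":4},{"offset":[0,0,0],"dr":[0,0,0],"fingers":4},{"offset":[0,0,0],"dr":[0,0,0],"fingers":4},{"offset":[0,0,0],"dr":[0,0,0],"fingers":4}]'
python3 -m handwheel '[{"offset":[0,0,0],"dr":[0,0,0],"fingers":4},{"offset":[0,0,0],"dr":[0,0,0],"fingers":4}]'
```

```text
time: 6.62
ee_pos: [0.6202, 0.1918, 0.1163]
tcp_rot: [-3.141, 0.0, -0.007]
contact_force: [0.2, -0.2, -4.9]
width: 0.0479
grasp_force: 34.9
time: 6.78
ee_pos: [0.6193, 0.1919, 0.1154]
tcp_rot: [-3.141, -0.0, -0.004]
contact_force: [1.4, -0.8, -4.3]
width: 0.0478
grasp_force: 34.9
```

```bash
python3 -m handwheel '[{"offset":[-0.06,-0.16,0],"dr":[0,0,0],"fingers":4},{"offset":[0,0,-0.6],"dr":[0,0,0],"fingers":4},{"offset":[0,0,-0.6],"dr":[0,0,0],"fingers":4},{"offset":[0,0,-0.5],"dr":[0,0,0],"fingers":4},{"offset":[0,0,-0.4],"dr":[0,0,0],"fingers":4},{"offset":[0,0,0],"dr":[0,0,0],"fingers":4},{"offset":[0,0,0],"dr":[0,0,0],"fingers":4},{"offset":[0,0,0],"dr":[0,0,0],"fingers":4}]'
python3 -m handwheel '[{"offset":[0,0,-0.3],"dr":[0,0,0],"fingers":4},{"offset":[0,0,0],"dr":[0,0,0],"fingers":4},{"offset":[0,0,0],"dr":[0,0,0],"fingers":4}]'
```

```text
time: 7.45
ee_pos: [0.6179, 0.19, 0.0926]
tcp_rot: [3.142, 0.0, -0.0]
contact_force: [-0.2, -0.2, -4.8]
width: 0.0475
grasp_force: 34.9
time: 7.7
ee_pos: [0.6178, 0.1899, 0.0896]
tcp_rot: [3.142, 0.0, -0.0]
contact_force: [0.1, -0.0, -4.6]
width: 0.0475
grasp_force: 34.9
```

```bash
python3 -m handwheel '[{"offset":[0,0,-0.3],"dr":[0,0,0],"fingers":4},{"offset":[0,0,0],"dr":[0,0,0],"fingers":4}]' | grep -E "ee_pos|cont"; python3 -m handwheel '[{"offset":[0,0,-0.3],"dr":[0,0,0],"fingers":4},{"offset":[0,0,0],"dr":[0,0,0],"fingers":4}]' | grep -E "ee_pos|cont"; python3 -m handwheel '[{"offset":[0,0,-0.3],"dr":[0,0,0],"fingers":4},{"offset":[0,0,0],"dr":[0,0,0],"fingers":4}]' | grep -E "ee_pos|cont"
```

```text
ee_pos: [0.6176, 0.1899, 0.0863]
contact_force: [0.4, 0.3, -4.3]
ee_pos: [0.6177, 0.1901, 0.0835]
contact_force: [-0.9, -0.1, -4.3]
ee_pos: [0.6178, 0.1903, 0.0812]
contact_force: [-2.0, 0.4, 1.2]
```

```bash
for k in 1; do python3 -m handwheel '[{"offset":[0,0,-0.3],"dr":[0,0,0],"fingers":4},{"offset":[0,0,0],"dr":[0,0,0],"fingers":4}]' | grep -E "ee_pos|cont"; python3 -m handwheel '[{"offset":[0,0,-0.3],"dr":[0,0,0],"fingers":4},{"offset":[0,0,0],"dr":[0,0,0],"fingers":4}]' | grep -E "ee_pos|cont"; python3 -m handwheel '[{"offset":[0,0,-0.3],"dr":[0,0,0],"fingers":4},{"offset":[0,0,0],"dr":[0,0,0],"fingers":4}]' | grep -E "ee_pos|cont"; done
```

```text
ee_pos: [0.6178, 0.1904, 0.0779]
contact_force: [-3.2, 1.6, 1.6]
ee_pos: [0.6179, 0.1904, 0.0747]
contact_force: [-1.9, 3.1, 1.9]
ee_pos: [0.618, 0.1903, 0.0715]
contact_force: [-1.6, 2.2, 1.0]
```

```bash
python3 -m handwheel '[{"offset":[0,0.06,-0.3],"dr":[0,0,0],"fingers":4},{"offset":[0,0,0],"dr":[0,0,0],"fingers":4}]' | grep -E "ee_pos|cont"; python3 -m handwheel '[{"offset":[0,0,-0.3],"dr":[0,0,0],"fingers":4},{"offset":[0,0,0],"dr":[0,0,0],"fingers":4}]' | grep -E "ee_pos|cont"; python3 -m handwheel '[{"offset":[0,0,-0.2],"dr":[0,0,0],"fingers":4},{"offset":[0,0,0],"dr":[0,0,0],"fingers":4}]' | grep -E "ee_pos|cont"
```

```text
ee_pos: [0.6178, 0.1906, 0.0681]
contact_force: [-1.2, 2.1, 0.5]
ee_pos: [0.6182, 0.1905, 0.0644]
contact_force: [3.5, 2.7, -8.4]
ee_pos: [0.618, 0.1902, 0.0625]
contact_force: [1.9, 1.5, -6.7]
```

```bash
python3 -m handwheel '[{"offset":[0,0,-0.15],"dr":[0,0,0],"fingers":4},{"offset":[0,0,0],"dr":[0,0,0],"fingers":4}]' | grep -E "ee_pos|cont"; python3 -m handwheel '[{"offset":[0,0,-0.1],"dr":[0,0,0],"fingers":4},{"offset":[0,0,0],"dr":[0,0,0],"fingers":4}]' | grep -E "ee_pos|cont"
```

```text
ee_pos: [0.6181, 0.1902, 0.0617]
contact_force: [1.2, 0.0, -6.8]
ee_pos: [0.618, 0.1903, 0.0611]
contact_force: [2.2, -0.1, -4.3]
```

```bash
python3 -m handwheel '[{"offset":[0,0,-0.1],"dr":[0,0,0],"fingers":4},{"offset":[0,0,0],"dr":[0,0,0],"fingers":4}]' | grep -E "ee_pos|cont"; python3 -m handwheel '[{"offset":[0,0,-0.05],"dr":[0,0,0],"fingers":4},{"offset":[0,0,0],"dr":[0,0,0],"fingers":4}]' | grep -E "ee_pos|cont"
```

```text
ee_pos: [0.6181, 0.1904, 0.0607]
contact_force: [0.8, -1.2, -2.1]
ee_pos: [0.6182, 0.1904, 0.0607]
contact_force: [-0.7, -0.6, 3.8]
```

Seated: the catch drew the tin down, and TCP z = 0.0607 matches the floor. I release, rise and go over the left tin.

```bash
python3 -m handwheel '[{"offset":[0,0,0],"dr":[0,0,0],"fingers":8.8},{"offset":[0,0,0],"dr":[0,0,0],"fingers":8.8},{"offset":[0,0,0],"dr":[0,0,0],"fingers":8.8},{"offset":[0,0,0],"dr":[0,0,0],"fingers":8.8},{"offset":[0,0,0],"dr":[0,0,0],"fingers":8.8},{"offset":[0,0,0],"dr":[0,0,0],"fingers":8.8},{"offset":[0,0,3],"dr":[0,0,0],"fingers":8.8},{"offset":[0,0,4],"dr":[0,0,0],"fingers":8.8},{"offset":[0,0,4],"dr":[0,0,0],"fingers":8.8},{"offset":[-0.5,0,3],"dr":[0,0,0],"fingers":8.8},{"offset":[-3,0.5,2],"dr":[0,0,0],"fingers":8.8},{"offset":[-3,0.5,1],"dr":[0,0,0],"fingers":8.8},{"offset":[-3,0.5,0],"dr":[0,0,0],"fingers":8.8},{"offset":[-3,0.5,0],"dr":[0,0,0],"fingers":8.8},{"offset":[-3,0.4,0],"dr":[0,0,0],"fingers":8.8},{"offset":[-2,0,0],"dr":[0,0,0],"fingers":8.8},{"offset":[-1,0,0],"dr":[0,0,0],"fingers":8.8},{"offset":[0,0,0],"dr":[0,0,0],"fingers":8.8},{"offset":[0,0,0],"dr":[0,0,0],"fingers":8.8},{"offset":[0,0,0],"dr":[0,0,0],"fingers":8.8}]'
python3 - <<'E'
from h import *
p,W=wristW();s=manip.read_state();print(s["ee_pos"],s["contact_force"])
comps(W,.085,.115,.36,.54,.13,.3,name="lid")
p,d=manip.grab_frame("top");W=world("top",d);comps(W,.085,.125,.5,.75,.1,.3,name="seated lid")
E
```

```text
time: 11.53
ee_pos: [0.4341, 0.2146, 0.23]
tcp_rot: [-3.141, 0.0, -0.002]
contact_force: [0.9, 0.2, 0.0]
width: 0.0882
grasp_force: 0.0
[0.43411318 0.21455505 0.22989222] [ 0.17532836  0.83028149 -0.50419726]
lid [253. 180.] 1982 z 0.0993 rect [434.5 216.1] [47.8 48.3] 11.8 circ ((434.3482971191406, 215.96588134765625), 24.51107406616211)
seated lid [170. 149.] 295 z 0.1063 rect [616.7 187.2] [46.9 46.5] 7.1 circ ((616.3679809570312, 187.96542358398438), 24.28801727294922)
```

```bash
python3 -m handwheel '[{"offset":[0.03,0.13,-3.5],"dr":[0,0,0],"fingers":8.8},{"offset":[0,0,-4],"dr":[0,0,0],"fingers":8.8},{"offset":[0,0,-4],"dr":[0,0,0],"fingers":8.8},{"offset":[0,0,-3],"dr":[0,0,0],"fingers":8.8},{"offset":[0,0,-2],"dr":[0,0,0],"fingers":8.8},{"offset":[0,0,-1],"dr":[0,0,0],"fingers":8.8},{"offset":[0,0,0],"dr":[0,0,0],"fingers":8.8},{"offset":[0,0,0],"dr":[0,0,0],"fingers":8.8},{"offset":[0,0,0],"dr":[0,0,0],"fingers":4},{"offset":[0,0,0],"dr":[0,0,0],"fingers":4},{"offset":[0,0,0],"dr":[0,0,0],"fingers":4},{"offset":[0,0,0],"dr":[0,0,0],"fingers":4},{"offset":[0,0,0],"dr":[0,0,0],"fingers":4},{"offset":[0,0,0],"dr":[0,0,0],"fingers":4},{"offset":[0,0,0],"dr":[0,0,0],"fingers":4},{"offset":[0,0,0],"dr":[0,0,0],"fingers":4},{"offset":[0,0,0],"dr":[0,0,0],"fingers":4},{"offset":[0,0,0],"dr":[0,0,0],"fingers":4}]' 35;  python3 -m handwheel '[{"offset":[0,0,2],"dr":[0,0,0],"fingers":4},{"offset":[0,0,3],"dr":[0,0,0],"fingers":4},{"offset":[0,0,4],"dr":[0,0,0],"fingers":4},{"offset":[0,0,4],"dr":[0,0,0],"fingers":4},{"offset":[0,0,2],"dr":[0,0,0],"fingers":4},{"offset":[0,0,0],"dr":[0,0,0],"fingers":4},{"offset":[0,0,0],"dr":[0,0,0],"fingers":4},{"offset":[0,0,0],"dr":[0,0,0],"fingers":4},{"offset":[0,0,0],"dr":[0,0,0],"fingers":4},{"offset":[0,0,0],"dr":[0,0,0],"fingers":4},{"offset":[0,0,0],"dr":[0,0,0],"fingers":4},{"offset":[0,0,0],"dr":[0,0,0],"fingers":4}]'; for i in 1 2 3 4; do python3 -m handwheel '[{"offset":[0,0,0],"dr":[0,0,0],"fingers":4}]' | grep contact;done
```

```text
time: 13.13
ee_pos: [0.4335, 0.216, 0.0551]
tcp_rot: [-3.141, -0.0, -0.001]
contact_force: [-0.3, 0.4, 2.6]
width: 0.0478
grasp_force: 34.9
time: 14.13
ee_pos: [0.4325, 0.2156, 0.2034]
tcp_rot: [3.141, 0.0, -0.003]
contact_force: [0.3, 0.4, -0.3]
width: 0.0477
grasp_force: 34.9
contact_force: [-0.2, -0.5, -0.8]
contact_force: [0.8, -0.1, -1.0]
contact_force: [0.0, -0.2, -1.2]
contact_force: [-0.3, -0.0, -0.3]
```

It weighs about 1 N, so this is the empty tin. It goes to the one-stud (middle) block.

```bash
python3 -m handwheel '[{"offset":[0.5,-1.5,0],"dr":[0,0,0],"fingers":4},{"offset":[0.5,-3,0],"dr":[0,0,0],"fingers":4},{"offset":[0.5,-3.5,0],"dr":[0,0,0],"fingers":4},{"offset":[0.5,-3.5,0],"dr":[0,0,0],"fingers":4},{"offset":[0.5,-3.5,0],"dr":[0,0,0],"fingers":4},{"offset":[0.5,-3.5,0],"dr":[0,0,0],"fingers":4},{"offset":[0.5,-3,0],"dr":[0,0,0],"fingers":4},{"offset":[0.5,-1.5,0],"dr":[0,0,0],"fingers":4},{"offset":[0,-0.7,0],"dr":[0,0,0],"fingers":4},{"offset":[0,0,0],"dr":[0,0,0],"fingers":4},{"offset":[0,0,0],"dr":[0,0,0],"fingers":4},{"offset":[0,0,0],"dr":[0,0,0],"fingers":4}]'
python3 - <<'E'
from h import *
p,W=wristW();s=manip.read_state();print(s["ee_pos"],s["contact_force"])
comps(W,.042,.053,.5,.75,-.11,.07,name="block")
comps(W,.0,.03,.56,.65,-.07,.03,name="bore")
E
```

```text
time: 15.47
ee_pos: [0.4729, -0.0202, 0.2046]
tcp_rot: [-3.141, -0.001, 0.0]
contact_force: [-0.9, 0.1, -0.8]
width: 0.0475
grasp_force: 34.9
[ 0.47284914 -0.02004694  0.2046207 ] [ 0.13790105  0.25894837 -0.93436041]
block [255.  44.] 5545 z 0.0473 rect [609.7 -21.2] [102.8  92.9] 1.8 circ ((610.11865234375, -20.865089416503906), 68.66958618164062)
bore [256.  51.] 2659 z 0.0056 rect [607.1 -21.5] [65.3 61.3] 83.5 circ ((605.5322265625, -21.220319747924805), 32.96677017211914)
```

```bash
python3 -m handwheel '[{"offset":[2,-0.12,0],"dr":[0,0,0],"fingers":4},{"offset":[4,0,0],"dr":[0,0,0],"fingers":4},{"offset":[4,0,0],"dr":[0,0,0],"fingers":4},{"offset":[2,0,0],"dr":[0,0,0],"fingers":4},{"offset":[1.05,0,-1],"dr":[0,0,0],"fingers":4},{"offset":[0,0,-3],"dr":[0,0,0],"fingers":4},{"offset":[0,0,-3],"dr":[0,0,0],"fingers":4},{"offset":[0,0,-1.5],"dr":[0,0,0],"fingers":4},{"offset":[0,0,-0.5],"dr":[0,0,0],"fingers":4},{"offset":[0,0,0],"dr":[0,0,0],"fingers":4},{"offset":[0,0,0],"dr":[0,0,0],"fingers":4},{"offset":[0,0,0],"dr":[0,0,0],"fingers":4}]'
python3 -m handwheel '[{"offset":[0,0,0],"dr":[0,0,0],"fingers":4},{"offset":[0,0,0],"dr":[0,0,0],"fingers":4}]'
```

```text
time: 16.52
ee_pos: [0.605, -0.022, 0.1166]
tcp_rot: [3.141, 0.001, 0.005]
contact_force: [-0.8, 0.8, -0.5]
width: 0.0477
grasp_force: 34.9
time: 16.68
ee_pos: [0.6048, -0.0224, 0.1165]
tcp_rot: [3.141, 0.0, 0.005]
contact_force: [0.1, -0.1, -1.1]
width: 0.0477
grasp_force: 34.9
```

```bash
python3 -m handwheel '[{"offset":[-0.12,0.08,0],"dr":[0,0,0],"fingers":4},{"offset":[0,0,-0.7],"dr":[0,0,0],"fingers":4},{"offset":[0,0,-0.6],"dr":[0,0,0],"fingers":4},{"offset":[0,0,-0.6],"dr":[0,0,0],"fingers":4},{"offset":[0,0,-0.6],"dr":[0,0,0],"fingers":4},{"offset":[0,0,0],"dr":[0,0,0],"fingers":4},{"offset":[0,0,0],"dr":[0,0,0],"fingers":4},{"offset":[0,0,0],"dr":[0,0,0],"fingers":4}]'
python3 -m handwheel '[{"offset":[0,0,-0.3],"dr":[0,0,0],"fingers":4},{"offset":[0,0,-0.3],"dr":[0,0,0],"fingers":4},{"offset":[0,0,0],"dr":[0,0,0],"fingers":4},{"offset":[0,0,0],"dr":[0,0,0],"fingers":4}]'
```

```text
time: 17.35
ee_pos: [0.6023, -0.0216, 0.0895]
tcp_rot: [-3.142, -0.0, 0.001]
contact_force: [-0.2, -0.0, -0.6]
width: 0.0475
grasp_force: 34.9
time: 17.68
ee_pos: [0.6022, -0.0215, 0.0835]
tcp_rot: [-3.141, -0.0, 0.001]
contact_force: [-0.6, 0.2, -0.7]
width: 0.0476
grasp_force: 34.9
```

```bash
python3 -m handwheel '[{"offset":[0.08,0,-0.3],"dr":[0,0,0],"fingers":4},{"offset":[0,0,0],"dr":[0,0,0],"fingers":4}]' | grep -E "ee_pos|cont"; python3 -m handwheel '[{"offset":[0,0,-0.3],"dr":[0,0,0],"fingers":4},{"offset":[0,0,0],"dr":[0,0,0],"fingers":4}]' | grep -E "ee_pos|cont"; python3 -m handwheel '[{"offset":[0,0,-0.3],"dr":[0,0,0],"fingers":4},{"offset":[0,0,0],"dr":[0,0,0],"fingers":4}]' | grep -E "ee_pos|cont"
```

```text
ee_pos: [0.6025, -0.0214, 0.0807]
contact_force: [-3.4, 1.4, 1.4]
ee_pos: [0.6024, -0.0212, 0.0772]
contact_force: [-2.1, 2.4, -0.5]
ee_pos: [0.6025, -0.0212, 0.0742]
contact_force: [-3.3, 1.9, -0.4]
```

```bash
python3 -m handwheel '[{"offset":[0,0.05,-0.3],"dr":[0,0,0],"fingers":4},{"offset":[0,0,0],"dr":[0,0,0],"fingers":4}]' | grep -E "ee_pos|cont"; python3 -m handwheel '[{"offset":[0,0,-0.3],"dr":[0,0,0],"fingers":4},{"offset":[0,0,0],"dr":[0,0,0],"fingers":4}]' | grep -E "ee_pos|cont"; python3 -m handwheel '[{"offset":[0,0,-0.3],"dr":[0,0,0],"fingers":4},{"offset":[0,0,0],"dr":[0,0,0],"fingers":4}]' | grep -E "ee_pos|cont"; python3 -m handwheel '[{"offset":[0,0,-0.2],"dr":[0,0,0],"fingers":4},{"offset":[0,0,0],"dr":[0,0,0],"fingers":4}]' | grep -E "ee_pos|cont"
```

```text
ee_pos: [0.6025, -0.021, 0.071]
contact_force: [-2.5, 1.7, -0.4]
ee_pos: [0.6025, -0.0211, 0.0679]
contact_force: [-3.0, 1.0, -1.1]
ee_pos: [0.6028, -0.0212, 0.0646]
contact_force: [-1.6, -0.4, -6.0]
ee_pos: [0.6034, -0.0212, 0.0628]
contact_force: [0.7, 0.2, -5.9]
```

```bash
python3 -m handwheel '[{"offset":[0,0,-0.15],"dr":[0,0,0],"fingers":4},{"offset":[0,0,0],"dr":[0,0,0],"fingers":4}]' | grep -E "ee_pos|cont"; python3 -m handwheel '[{"offset":[0,0,-0.1],"dr":[0,0,0],"fingers":4},{"offset":[0,0,0],"dr":[0,0,0],"fingers":4}]' | grep -E "ee_pos|cont";python3 -m handwheel '[{"offset":[0,0,-0.1],"dr":[0,0,0],"fingers":4},{"offset":[0,0,0],"dr":[0,0,0],"fingers":4}]' | grep -E "ee_pos|cont"
```

```text
ee_pos: [0.6039, -0.0211, 0.0622]
contact_force: [-0.2, -0.5, -4.0]
ee_pos: [0.6042, -0.0211, 0.0618]
contact_force: [-0.7, -0.5, -1.4]
ee_pos: [0.6043, -0.0211, 0.0611]
contact_force: [0.9, -0.5, 0.3]
```

```bash
python3 -m handwheel '[{"offset":[0,0,-0.05],"dr":[0,0,0],"fingers":4},{"offset":[0,0,0],"dr":[0,0,0],"fingers":4}]' | grep -E "ee_pos|cont"; python3 -m handwheel '[{"offset":[0,0,-0.03],"dr":[0,0,0],"fingers":4},{"offset":[0,0,0],"dr":[0,0,0],"fingers":4}]' | grep -E "ee_pos|cont"
```

```text
ee_pos: [0.6044, -0.0211, 0.0611]
contact_force: [-0.2, -0.0, 4.3]
ee_pos: [0.6045, -0.0211, 0.061]
contact_force: [-1.0, 0.9, 6.5]
```

Bottomed on the floor at 0.061. I release and go to the middle tin.

```bash
python3 -m handwheel '[{"offset":[0,0,0],"dr":[0,0,0],"fingers":8.8},{"offset":[0,0,0],"dr":[0,0,0],"fingers":8.8},{"offset":[0,0,0],"dr":[0,0,0],"fingers":8.8},{"offset":[0,0,0],"dr":[0,0,0],"fingers":8.8},{"offset":[0,0,0],"dr":[0,0,0],"fingers":8.8},{"offset":[0,0,0],"dr":[0,0,0],"fingers":8.8},{"offset":[0,0,3],"dr":[0,0,0],"fingers":8.8},{"offset":[0,0,4],"dr":[0,0,0],"fingers":8.8},{"offset":[0,0,4],"dr":[0,0,0],"fingers":8.8},{"offset":[-0.5,0,3],"dr":[0,0,0],"fingers":8.8},{"offset":[-3,0.5,2],"dr":[0,0,0],"fingers":8.8},{"offset":[-3,0.5,1],"dr":[0,0,0],"fingers":8.8},{"offset":[-3,0.5,0],"dr":[0,0,0],"fingers":8.8},{"offset":[-3,0.5,0],"dr":[0,0,0],"fingers":8.8},{"offset":[-2.6,0.5,0],"dr":[0,0,0],"fingers":8.8},{"offset":[-1.6,0.2,0],"dr":[0,0,0],"fingers":8.8},{"offset":[-0.5,0,0],"dr":[0,0,0],"fingers":8.8},{"offset":[0,0,0],"dr":[0,0,0],"fingers":8.8},{"offset":[0,0,0],"dr":[0,0,0],"fingers":8.8},{"offset":[0,0,0],"dr":[0,0,0],"fingers":8.8}]'
python3 - <<'E'
from h import *
p,W=wristW();s=manip.read_state();print(s["ee_pos"],s["contact_force"])
comps(W,.085,.115,.36,.54,-.08,.1,name="lid")
p,d=manip.grab_frame("top");W=world("top",d);comps(W,.085,.125,.5,.75,-.3,.3,name="seated lid")
E
```

```text
time: 21.35
ee_pos: [0.4324, 0.0058, 0.2297]
tcp_rot: [3.142, -0.0, 0.001]
contact_force: [0.3, 0.8, 0.1]
width: 0.088
grasp_force: 0.0
[0.43233732 0.00577001 0.22952711] [ 0.30302405 -0.23212843 -0.92351114]
lid [253. 180.] 2002 z 0.0993 rect [433.1   7.2] [48.1 48.3] 44.9 circ ((432.7135925292969, 7.313138008117676), 24.65983009338379)
seated lid [170. 149.] 299 z 0.1062 rect [615.9 187.3] [46.5 46.6] 88.5 circ ((615.8389892578125, 187.73605346679688), 24.421175003051758)
seated lid [251. 155.] 284 z 0.1064 rect [605.  -23.1] [46.9 46.8] 0.5 circ ((605.6934814453125, -23.170652389526367), 24.62289810180664)
```

Both seated lids are at z≈0.106. I pick up the third tin.

```bash
python3 -m handwheel '[{"offset":[0.05,0.14,-3.5],"dr":[0,0,0],"fingers":8.8},{"offset":[0,0,-4],"dr":[0,0,0],"fingers":8.8},{"offset":[0,0,-4],"dr":[0,0,0],"fingers":8.8},{"offset":[0,0,-3],"dr":[0,0,0],"fingers":8.8},{"offset":[0,0,-2],"dr":[0,0,0],"fingers":8.8},{"offset":[0,0,-1],"dr":[0,0,0],"fingers":8.8},{"offset":[0,0,0],"dr":[0,0,0],"fingers":8.8},{"offset":[0,0,0],"dr":[0,0,0],"fingers":8.8},{"offset":[0,0,0],"dr":[0,0,0],"fingers":4},{"offset":[0,0,0],"dr":[0,0,0],"fingers":4},{"offset":[0,0,0],"dr":[0,0,0],"fingers":4},{"offset":[0,0,0],"dr":[0,0,0],"fingers":4},{"offset":[0,0,0],"dr":[0,0,0],"fingers":4},{"offset":[0,0,0],"dr":[0,0,0],"fingers":4},{"offset":[0,0,0],"dr":[0,0,0],"fingers":4},{"offset":[0,0,0],"dr":[0,0,0],"fingers":4},{"offset":[0,0,0],"dr":[0,0,0],"fingers":4},{"offset":[0,0,0],"dr":[0,0,0],"fingers":4}]' 35;  python3 -m handwheel '[{"offset":[0,0,2],"dr":[0,0,0],"fingers":4},{"offset":[0,0,3],"dr":[0,0,0],"fingers":4},{"offset":[0,0,4],"dr":[0,0,0],"fingers":4},{"offset":[0,0,4],"dr":[0,0,0],"fingers":4},{"offset":[0,0,2],"dr":[0,0,0],"fingers":4},{"offset":[0,0,0],"dr":[0,0,0],"fingers":4},{"offset":[0,0,0],"dr":[0,0,0],"fingers":4},{"offset":[0,0,0],"dr":[0,0,0],"fingers":4},{"offset":[0,0,0],"dr":[0,0,0],"fingers":4},{"offset":[0,0,0],"dr":[0,0,0],"fingers":4},{"offset":[0,0,0],"dr":[0,0,0],"fingers":4}]'; for i in 1 2 3; do python3 -m handwheel '[{"offset":[0,0,0],"dr":[0,0,0],"fingers":4}]' | grep contact;done
```

```text
time: 22.95
ee_pos: [0.4321, 0.0075, 0.0548]
tcp_rot: [-3.141, -0.0, -0.001]
contact_force: [-0.3, 1.8, 3.5]
width: 0.0478
grasp_force: 35.0
time: 23.87
ee_pos: [0.4305, 0.0073, 0.2024]
tcp_rot: [-3.141, -0.0, 0.006]
contact_force: [-0.1, -0.2, -2.3]
width: 0.048
grasp_force: 35.0
contact_force: [-1.6, -0.9, -2.3]
contact_force: [0.3, -0.4, -2.4]
contact_force: [0.9, -0.8, -1.8]
```

```bash
python3 -m handwheel '[{"offset":[1,-1.5,0],"dr":[0,0,0],"fingers":4},{"offset":[1,-3,0],"dr":[0,0,0],"fingers":4},{"offset":[1,-3.5,0],"dr":[0,0,0],"fingers":4},{"offset":[1,-3.5,0],"dr":[0,0,0],"fingers":4},{"offset":[1,-3.5,0],"dr":[0,0,0],"fingers":4},{"offset":[0.5,-3.5,0],"dr":[0,0,0],"fingers":4},{"offset":[0,-3,0],"dr":[0,0,0],"fingers":4},{"offset":[0,-1.5,0],"dr":[0,0,0],"fingers":4},{"offset":[0,-0.7,0],"dr":[0,0,0],"fingers":4},{"offset":[0,0,0],"dr":[0,0,0],"fingers":4},{"offset":[0,0,0],"dr":[0,0,0],"fingers":4},{"offset":[0,0,0],"dr":[0,0,0],"fingers":4}]'
python3 - <<'E'
from h import *
p,W=wristW();s=manip.read_state();print(s["ee_pos"],s["contact_force"])
comps(W,.042,.053,.5,.75,-.34,-.12,name="block")
comps(W,.0,.03,.57,.68,-.27,-.19,name="bore")
E
```

```text
time: 25.12
ee_pos: [0.4866, -0.2285, 0.2042]
tcp_rot: [-3.141, -0.002, 0.001]
contact_force: [-0.4, -0.7, -2.0]
width: 0.0479
grasp_force: 35.0
[ 0.48666494 -0.22835545  0.20430431] [ 0.34555317  0.01241527 -2.51074569]
block [257.  41.] 4825 z 0.0473 rect [ 633.1 -229.6] [ 92.8 103.1] 77.1 circ ((632.5574951171875, -230.64224243164062), 68.01994323730469)
bore [254.  42.] 2619 z 0.0056 rect [ 631.4 -228.7] [59.8 65.4] 0.0 circ ((628.722900390625, -228.4220733642578), 33.02555847167969)
bore [252.  86.] 147 z 0.0116 rect [ 579.7 -225.8] [74.1  4.8] 76.8 circ ((581.9344482421875, -226.29156494140625), 37.045066833496094)
```

The third tin weighs about 2.2 N, which is the part set. It goes into the two-stud bore at (0.6277, -0.2284).

```bash
python3 -m handwheel '[{"offset":[3,0,0],"dr":[0,0,0],"fingers":4},{"offset":[4,0,0],"dr":[0,0,0],"fingers":4},{"offset":[4,0,0],"dr":[0,0,0],"fingers":4},{"offset":[2,0,0],"dr":[0,0,0],"fingers":4},{"offset":[1.05,0,-1],"dr":[0,0,0],"fingers":4},{"offset":[0,0,-3],"dr":[0,0,0],"fingers":4},{"offset":[0,0,-3],"dr":[0,0,0],"fingers":4},{"offset":[0,0,-1.5],"dr":[0,0,0],"fingers":4},{"offset":[0,0,-0.5],"dr":[0,0,0],"fingers":4},{"offset":[0,0,0],"dr":[0,0,0],"fingers":4},{"offset":[0,0,0],"dr":[0,0,0],"fingers":4},{"offset":[0,0,0],"dr":[0,0,0],"fingers":4},{"offset":[0,0,0],"dr":[0,0,0],"fingers":4},{"offset":[0,0,0],"dr":[0,0,0],"fingers":4},{"offset":[0,0,0],"dr":[0,0,0],"fingers":4}]'
```

```text
time: 26.42
ee_pos: [0.6279, -0.23, 0.1158]
tcp_rot: [3.141, -0.0, 0.003]
contact_force: [-0.5, -0.6, -2.9]
width: 0.0477
grasp_force: 34.9
```

```bash
python3 -m handwheel '[{"offset":[0,0.14,0],"dr":[0,0,0],"fingers":4},{"offset":[0,0,-0.7],"dr":[0,0,0],"fingers":4},{"offset":[0,0,-0.6],"dr":[0,0,0],"fingers":4},{"offset":[0,0,-0.6],"dr":[0,0,0],"fingers":4},{"offset":[0,0,-0.5],"dr":[0,0,0],"fingers":4},{"offset":[0,0,0],"dr":[0,0,0],"fingers":4},{"offset":[0,0,0],"dr":[0,0,0],"fingers":4},{"offset":[0,0,0],"dr":[0,0,0],"fingers":4}]' | grep -E "ee_pos|cont"
python3 -m handwheel '[{"offset":[0,0,-0.3],"dr":[0,0,0],"fingers":4},{"offset":[0,0,-0.3],"dr":[0,0,0],"fingers":4},{"offset":[0,0,0],"dr":[0,0,0],"fingers":4},{"offset":[0,0,0],"dr":[0,0,0],"fingers":4}]'| grep -E "ee_pos|cont"
```

```text
ee_pos: [0.6271, -0.2282, 0.0901]
contact_force: [-1.3, 1.1, -2.4]
ee_pos: [0.6262, -0.2281, 0.0845]
contact_force: [-5.5, 0.7, 1.8]
```

```bash
python3 -m handwheel '[{"offset":[0,0,-0.3],"dr":[0,0,0],"fingers":4},{"offset":[0,0,0],"dr":[0,0,0],"fingers":4}]' | grep -E "ee_pos|cont"; python3 -m handwheel '[{"offset":[0,0,-0.3],"dr":[0,0,0],"fingers":4},{"offset":[0,0,0],"dr":[0,0,0],"fingers":4}]' | grep -E "ee_pos|cont"; python3 -m handwheel '[{"offset":[0,0,-0.3],"dr":[0,0,0],"fingers":4},{"offset":[0,0,0],"dr":[0,0,0],"fingers":4}]' | grep -E "ee_pos|cont"
```

```text
ee_pos: [0.6261, -0.2281, 0.0817]
contact_force: [-6.0, 1.5, 2.8]
ee_pos: [0.6264, -0.2279, 0.0781]
contact_force: [-6.1, 1.7, 3.6]
ee_pos: [0.6263, -0.2279, 0.0754]
contact_force: [-2.2, 1.4, -2.8]
```

```bash
python3 -m handwheel '[{"offset":[0,0,-0.3],"dr":[0,0,0],"fingers":4},{"offset":[0,0,0],"dr":[0,0,0],"fingers":4}]' | grep -E "ee_pos|cont"; python3 -m handwheel '[{"offset":[0,0,-0.3],"dr":[0,0,0],"fingers":4},{"offset":[0,0,0],"dr":[0,0,0],"fingers":4}]' | grep -E "ee_pos|cont"
```

```text
ee_pos: [0.6264, -0.2279, 0.072]
contact_force: [-3.3, 1.5, -1.6]
ee_pos: [0.6264, -0.228, 0.0688]
contact_force: [-3.8, 0.2, -1.9]
```

```bash
python3 -m handwheel '[{"offset":[0,0,-0.3],"dr":[0,0,0],"fingers":4},{"offset":[0,0,0],"dr":[0,0,0],"fingers":4}]' | grep -E "ee_pos|cont"; python3 -m handwheel '[{"offset":[0,0,-0.2],"dr":[0,0,0],"fingers":4},{"offset":[0,0,0],"dr":[0,0,0],"fingers":4}]' | grep -E "ee_pos|cont"; python3 -m handwheel '[{"offset":[0,0,-0.2],"dr":[0,0,0],"fingers":4},{"offset":[0,0,0],"dr":[0,0,0],"fingers":4}]' | grep -E "ee_pos|cont"
```

```text
ee_pos: [0.6269, -0.2281, 0.0653]
contact_force: [-0.7, 0.2, -7.2]
ee_pos: [0.6274, -0.2282, 0.0631]
contact_force: [2.2, -0.7, -11.9]
ee_pos: [0.6279, -0.2284, 0.0623]
contact_force: [0.4, -0.2, -6.5]
```

```bash
python3 -m handwheel '[{"offset":[0,0,-0.1],"dr":[0,0,0],"fingers":4},{"offset":[0,0,0],"dr":[0,0,0],"fingers":4}]' | grep -E "ee_pos|cont"; python3 -m handwheel '[{"offset":[0,0,-0.1],"dr":[0,0,0],"fingers":4},{"offset":[0,0,0],"dr":[0,0,0],"fingers":4}]' | grep -E "ee_pos|cont"; python3 -m handwheel '[{"offset":[0,0,-0.06],"dr":[0,0,0],"fingers":4},{"offset":[0,0,0],"dr":[0,0,0],"fingers":4}]' | grep -E "ee_pos|cont"
```

```text
ee_pos: [0.6281, -0.2286, 0.062]
contact_force: [0.4, -0.2, -3.1]
ee_pos: [0.6278, -0.2285, 0.061]
contact_force: [0.1, -0.2, -2.6]
ee_pos: [0.6278, -0.2285, 0.0609]
contact_force: [-1.6, -0.3, 1.7]
```

```bash
python3 -m handwheel '[{"offset":[0,0,-0.05],"dr":[0,0,0],"fingers":4},{"offset":[0,0,0],"dr":[0,0,0],"fingers":4}]' | grep -E "ee_pos|cont"; python3 -m handwheel '[{"offset":[0,0,0],"dr":[0,0,0],"fingers":8.8},{"offset":[0,0,0],"dr":[0,0,0],"fingers":8.8},{"offset":[0,0,0],"dr":[0,0,0],"fingers":8.8},{"offset":[0,0,0],"dr":[0,0,0],"fingers":8.8},{"offset":[0,0,0],"dr":[0,0,0],"fingers":8.8},{"offset":[0,0,0],"dr":[0,0,0],"fingers":8.8},{"offset":[0,0,3],"dr":[0,0,0],"fingers":8.8},{"offset":[0,0,4],"dr":[0,0,0],"fingers":8.8},{"offset":[0,0,4],"dr":[0,0,0],"fingers":8.8},{"offset":[-0.5,0,3],"dr":[0,0,0],"fingers":8.8},{"offset":[-3,0,2],"dr":[0,0,0],"fingers":8.8},{"offset":[-3,0,1],"dr":[0,0,0],"fingers":8.8},{"offset":[-3,0,0],"dr":[0,0,0],"fingers":8.8},{"offset":[-3,0,0],"dr":[0,0,0],"fingers":8.8},{"offset":[-2,0,0],"dr":[0,0,0],"fingers":8.8},{"offset":[-1,0,0],"dr":[0,0,0],"fingers":8.8},{"offset":[0,0,0],"dr":[0,0,0],"fingers":8.8},{"offset":[0,0,0],"dr":[0,0,0],"fingers":8.8}]'
python3 - <<'E'
from h import *
p,d=manip.grab_frame("top");W=world("top",d);comps(W,.085,.125,.5,.75,-.3,.3,name="seated lid")
cv2.imwrite("pics/top_end.png",p[:,:,::-1])
E
```

```text
ee_pos: [0.6279, -0.2285, 0.0608]
contact_force: [-2.2, 1.2, 5.7]
time: 30.92
ee_pos: [0.4727, -0.2285, 0.2296]
tcp_rot: [3.141, -0.001, 0.002]
contact_force: [0.2, -0.0, -0.7]
width: 0.0883
grasp_force: 0.0
seated lid [330. 148.] 295 z 0.1065 rect [ 628.3 -230. ] [46.6 48.3] 88.9 circ ((627.8502197265625, -231.27992248535156), 24.650068283081055)
seated lid [170. 149.] 300 z 0.1063 rect [616.  187.1] [46.7 46.9] 2.9 circ ((616.1260986328125, 187.56614685058594), 24.28505516052246)
seated lid [251. 155.] 285 z 0.1066 rect [604.6 -23.1] [45.8 46.8] 1.3 circ ((605.1163940429688, -23.275651931762695), 24.29582405090332)
```

View pics/top_end.png

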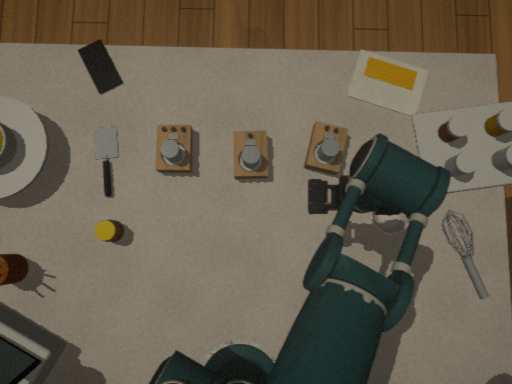

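All three lids, at (170,149), (251,155) and (330,148) px, sit at z≈0.106 m in their blocks. The jar (108,231) and knife (107,160) have not moved. The bowl is under the arm in this view, but the arm passed well above it.

```bash
python3 -c "
from workcell import manip
print(manip.job_done())"
```

```text
the job is handed in; nothing more can be done
None
```

The job is handed in at about 31 s: the full (~4.3 N), part-full (~2.2 N) and empty (~1 N) tins are seated under the catches of the three-, two- and one-stud blocks, all lids at about 106 mm; the jar and knife are unmoved, and the bowl, hidden by the arm in the last picture, was never approached.

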